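# Fetch the salt from behind the bottles

## Robot

A 6-joint arm with a two-finger parallel gripper is mounted at the origin on the work surface. World frame = base frame: x ahead of the robot, y to its left, z up, the work surface at z = 0. Lengths are in m, angles in rad, forces in N, time in s.
With the tool pointing down it reaches from about 0.4 to 0.825 m from the base axis. Payload 7 kg.
Tool frame: the origin (TCP) lies on the centre line of the jaws, within the pads' length; the fingertips stand 14 mm ahead of it and the grasp point (between the pads) lies 5 mm behind it; z points along the fingers, y is the line along which they close (so a half turn about z gives the same grasp; the last joint's range is limited). The gripper opens to 88 mm and grips with 3 to 60 N. Pads are 19 mm wide; open, the fingers measure 130 mm over their backs; the gripper's body (78 mm by 193 mm) begins 47 mm behind the grasp point.
Start: joints at [1.615, 0.359, 0.012, 0, -1.224, -0.288], TCP at [0.163, 0.655, 0.241] pointing down, gripper open.
Joint ranges: [-3.07, 3.07], [-1.43, 2.12], [-1.02, 1.25], [-3.03, 1.67], [-3.05, -0], [-3.03, 3.03]. Speed limits (rad/s): [2.39, 2.39, 3.01, 3.14, 3.14, 3.14].

## Interface

Orientations are given as [roll, pitch, yaw] about the fixed x, y, z axes, in that order (R = Rz(yaw) Ry(pitch) Rx(roll)).
In Python, from station import arm gives the robot as it stands.
- The arm moves only by the tool move_arm, never from a script. Its argument "rows" is a list of rows, each an object with "translation": the shift along the tool's x, y, z in cm, a list of three; "rot": the turn, a rotation vector about the tool's x, y, z in degrees, a list of three; "hand": the closure, from 0 (fully open) to 1 (shut). A call has 1 to 8 rows; each row is the pose to reach, as a shift and turn from the pose commanded when the call began, along the tool's axes at that moment; what a row does not reach only later rows make up. A row lasts 1/12 s, in which the tool goes at most 41.7 mm and 7.16 degrees, less where a joint would pass 70% of its speed; a pose out of reach is approached as far as the arm can. A call with a gripper value outside its range is refused whole. The fingers move at their own pace and stop on an object; "squeeze" is the grip in N (left out, the last holds). Time passes only in rows, so rows that repeat a pose let the fingers close. It gives the time, the measured TCP pose, the force, the opening and the grip force at its end, in the units of the state.
- arm.get_state(): the state, without advancing time (a new reading comes with each control period).
- arm.grab_frame(name): name is "scene" or "top"; returns (picture, depth): 420x560x3 uint8, red, green, blue; 420x560 float32, m along the optical axis (not along the pixel's ray), 0 where there is no reading.
- arm.camera_params(name): a dict with "vfov" (degrees; the focal length in pixels is half the picture's height over the tangent of half this angle, whatever the lens; pixels are square), "cx", "cy" (the principal point, pixels), "position" and "orientation" of the camera in the world. Camera axes: x right, y down, z forward; pixel columns grow to the right and rows downward; lengths in m; the calibration is good to about 2 mm. A picture is of the moment at which its call begins. camera_params takes no time and is no camera call.
- arm.job_done(): hands the job in; it is judged then, once.
Trained networks look in the newest picture that a camera, given by its name, has taken for a name from the list of things; names that differ only in an ending like _2 or _b are one class to them, and where a whole thing is asked for, a point or a joint stands for the part that bears it (a point fixed in the world has none). Each returns a list of dicts, best first, with "p" (0 to 1); they miss things now and then, are a little off and sometimes report something else, mostly with a low value. They report only what shows in the picture. A call takes as long as a camera call.
- arm.search_frame(label, camera): "point" ([x, y, z] in m, in the coordinates of the camera as it stood for that picture, good to about 4 mm: the middle of the surface that is visible of it).
- arm.pinpoint(label, camera): "point" ([x, y, z] in m, in the coordinates of the camera as it stood for that picture, good to about 4 mm: a listed point, or the origin of a listed thing).
The state is a dict: "t": time; "q": joint angles; "qd": joint speeds; "joint_efforts": joint torques, N m; "eef_pos": TCP position; "ee_rot": TCP orientation; "force": force on the tool from outside, world axes, zero at the start; "moment": the same for the moment, N m; "width": finger opening in m; "gripper_force": force on a finger pad.
Only numpy, scipy, OpenCV 4.12 (cv2) and the standard library are available. Lean on these libraries where they do the work, as an engineer would, in place of code of your own. Each camera call takes 0.05 s, during which the arm holds its last target. There are 200 camera calls.

## Task

Clear the three tall things (oil bottle, square tin, pepper mill) out of the condiment tray onto the dark chopping board, and once all three stand there, fetch the small salt jar from behind them and stand it in the middle of the round cork mat. Then put the three tall things back in the tray, each where it stood at the start (remember who stood where; which way they are turned does not matter). Set everything down upright, drop nothing, and leave the bowl, the mug and the white tub alone.

Things in the scene. Friction and masses are not known exactly. Their poses are not given: they have to be found in the camera images.
- oil: oil bottle, loose, about 0.25 to 0.5 kg: green glass with a paper label, round, diameter 54 up to height 90, tapering to a neck of diameter 27 from height 112 to the flat top of its black cap at 155 (mm). Origin: centre of the underside, z up. Easily taken by the neck, about 130 above its foot, clear above the salt jar.
- tin: square spice tin, loose, about 0.14 to 0.28 kg: bare metal with a paper band, 48 x 48 and 120 high (mm), straight sided. Origin: centre of the underside, z up, x and y square to its faces. Turned up to 0.15 rad relative to the tray. Take it across two facing sides, about 95 above its foot, clear above the salt jar.
- mill: pepper mill, loose, about 0.15 to 0.31 kg: turned brown wood, foot of diameter 54, waist of 36, then a straight round head of diameter 46 between heights 88 and 125, and a small steel ball on top up to 143 (mm). Origin: centre of the underside, z up. Take it by the head, about 108 above its foot.
- jar: salt jar, loose, about 0.14 to 0.28 kg: short, a white ceramic drum of diameter 54 and height 42 with a metal lid of diameter 50 on it (part of the jar) up to 54 (mm). Origin: centre of the underside, z up. At the back of the tray, with a tall thing in front (tray -x), left and right, each about 62 centre to centre; once they are gone, take it by the drum about 32 above its foot.
- tray: condiment tray, fixed, pale wood, 160 (x) x 230 (y) mm with a 6 thick floor and a rim 5 wide, 14 high above the counter. Origin: centre of the underside, at counter height; x and y along its sides, z up; its front side (-x) faces roughly towards the robot, turned up to 0.25 rad. Things stand on its floor. It is on the robot's left or right, the board on the other side.
- board: chopping board, fixed, dark wood, 200 (x) x 240 (y) x 15 thick mm, the side area for the tall things: each must stand upright with the centre of its foot over the board. Origin: centre of the underside, at counter height; x and y along its sides, z up; turned up to 0.25 rad.
- coaster: round cork mat, fixed, diameter 90, 5 thick (mm), between tray and board: the place for the salt jar. Origin: centre of the underside, at counter height, z up.
- bowl: bystander: empty blue bowl, rim diameter 120, 50 high (mm), loose on the counter beyond the mat. Origin: centre of the underside. Leave alone.
- mug: bystander: white mug with a handle, diameter 80, 90 high (mm), loose on the counter at the far right. Origin: centre of the underside. Leave alone.
- tub: bystander: large white plastic tub with a terracotta band, diameter 104, 173 high (mm), loose on the counter at the far left. Origin: centre of the underside. Leave alone.

How it is judged:
By the outcome, as a careful person would: the job done as asked, in the order asked, and still so for the second after the job is handed in, with the robot touching nothing.
It also fails if it takes over 134 s, if anything falls off the work surface, if the arm or the gripper's body presses on something with over 40 N, if the wrist force passes 120 N, or if a joint passes its speed limit or range.

## Working session

There is one attempt and no reset: what is moved stays moved. The work goes in short steps, Python scripts to look and compute and a tool call to move; the robot and the scene stay as the last step left them, time stands still between calls to the robot, and variables do not carry over. Pictures are saved under pics/ and viewed, at most 14 in all, crops included, and the job is handed in when it is done.

Besides the shell and the picture viewer there is one more tool, called after ">>>" as name(argument=value, ...) on one line, values as JSON. move_arm: Moves the arm, as the interface text tells. Its arguments: {"type":"object","properties":{"rows":{"type":"array","items":{"type":"object","properties":{"translation":{"type":"array","items":{"type":"number"}},"rot":{"type":"array","items":{"type":"number"}},"hand":{"type":"number"}}}},"squeeze":{"type":"number"}},"required":["rows"]}

```bash
mkdir -p pics; ls
cat > h.py <<'E'
import numpy as np, cv2
from station import arm
from scipy.spatial.transform import Rotation as R
def cam(n):
    p=arm.camera_params(n); return p
def Rc(p):
    o=np.array(p["orientation"],float)
    return o if o.shape==(3,3) else (R.from_euler('xyz',o).as_matrix() if o.size==3 else R.from_quat(o).as_matrix())
def toworld(n,pt):
    p=cam(n); return Rc(p)@np.array(pt)+np.array(p["position"])
def cloud(n,depth):
    p=cam(n); h,w=depth.shape; f=h/2/np.tan(np.radians(p["vfov"])/2)
    v,u=np.mgrid[:h,:w]
    P=np.stack([(u-p["cx"])/f*depth,(v-p["cy"])/f*depth,depth],-1)
    return P@Rc(p).T+np.array(p["position"])
E
python3 - <<'E'
from h import *
np.set_printoptions(precision=4,suppress=True)
for n in ("scene","top"):
    print(n,cam(n))
    im,d=arm.grab_frame(n); cv2.imwrite(f"pics/{n}0.png",im[...,::-1]); np.save(n+"0.npy",d)
    for l in "oil tin mill jar tray board coaster bowl mug tub".split():
        for r in arm.pinpoint(l,n)[:2]: print(n,l,round(r["p"],2),toworld(n,r["point"]))
print(arm.get_state())
E
```

```text
pics
scene {'vfov': 56.8302476330028, 'cx': 282.40178882129106, 'cy': 210.00194944822292, 'position': array([ 1.4185, -0.2377,  0.6255]), 'orientation': array([-2.1603,  0.016 ,  1.2908])}
scene oil 0.7 [0.5447 0.2946 0.0064]
scene tin 0.82 [0.5429 0.1608 0.0059]
scene mill 0.59 [0.4825 0.2235 0.0038]
scene mill 0.43 [0.5441 0.2931 0.0064]
scene jar 0.87 [0.5472 0.2255 0.0105]
scene tray 0.7 [0.5153 0.2249 0.0038]
scene board 0.87 [ 0.5527 -0.2222  0.0013]
scene bowl 0.87 [ 0.7696 -0.0045 -0.005 ]
scene mug 0.89 [ 0.4271 -0.5055 -0.0028]
top {'vfov': 47.78391618637406, 'cx': 280.81168794830114, 'cy': 207.0022680614723, 'position': array([0.4987, 0.0045, 1.3293]), 'orientation': array([-3.0622, -0.0248, -1.5591])}
top oil 0.76 [0.5479 0.291  0.0035]
top tin 0.59 [0.5475 0.1614 0.0054]
top mill 0.67 [0.4867 0.2295 0.0065]
top tray 0.92 [0.5175 0.2271 0.0008]
top board 0.89 [ 0.5506 -0.2253  0.0005]
top coaster 0.72 [ 0.548  -0.2246 -0.002 ]
top bowl 0.92 [ 0.772  -0.0031  0.0041]
top mug 0.92 [ 0.4314 -0.5076 -0.0008]
top mug 0.35 [0.5152 0.2278 0.0023]
top tub 0.71 [ 0.5839  0.4834 -0.0032]
{'t': 1.1, 'q': array([ 1.6151,  0.3586,  0.0119,  0.    , -1.2241, -0.2881]), 'qd': array([ 0.0007,  0.0001, -0.0004, -0.0026, -0.0002,  0.0006]), 'joint_efforts': array([ -0.0011, -58.2397,  29.331 ,   7.0027,   0.0126,  -0.    ]), 'eef_pos': array([0.163 , 0.655 , 0.2406]), 'ee_rot': array([-3.1415, -0.    , -0.2438]), 'force': array([-0.3812,  0.0582,  0.1077]), 'moment': array([ 0.0116, -0.0155, -0.0107]), 'gripper_force': 0.0, 'width': 0.08747010231810651}
```

View pics/top0.png

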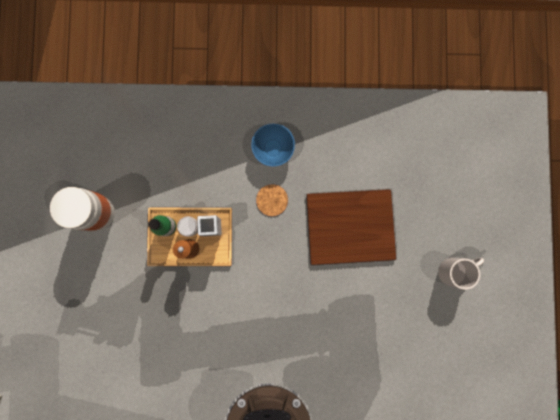

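View pics/scene0.png

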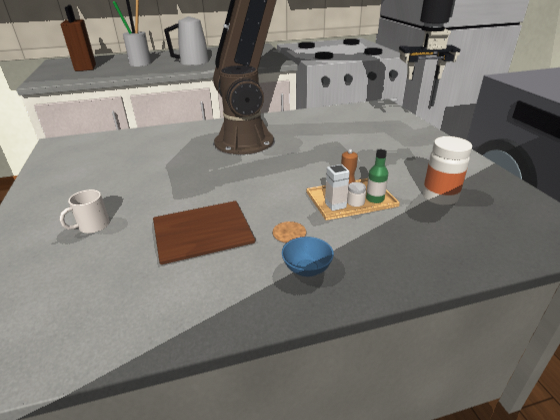

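Run:
```python
from h import *
np.set_printoptions(precision=4,suppress=True)
T=cloud("top",np.load("top0.npy")); S=cloud("scene",np.load("scene0.npy"))
def sel(P,c,r,z0,z1):
    P=P.reshape(-1,3); m=(np.hypot(P[:,0]-c[0],P[:,1]-c[1])<r)&(P[:,2]>z0)&(P[:,2]<z1); return P[m]
def circ(p):
    A=np.c_[2*p[:,:2],np.ones(len(p))]; s=np.linalg.lstsq(A,(p[:,:2]**2).sum(1),rcond=None)[0]; return s[:2],np.sqrt(s[2]+s[:2]@s[:2])
for n,c,z in (("oil",(.547,.293),(.155,.17)),("mill",(.485,.227),(.125,.14)),("tin",(.546,.161),(.12,.135)),("jar",(.548,.226),(.052,.067))):
    for k,P in (("top",T),("scene",S)):
        q=sel(P,c,.04,*z)
        if len(q)>4:
            r=cv2.minAreaRect((q[:,:2]*1000).astype(np.float32)); print(n,k,len(q),q.mean(0),"minrect",r)
for n,c,z,a,b in (("oil",(.547,.293),(.125,.15),0,0),("mill",(.485,.227),(.097,.128),0,0)):
    q=sel(S,c,.04,*z); print(n,len(q),circ(q) if len(q)>9 else 0)
for n,c,r,z in (("board",(.551,-.224),.17,(.01,.02)),("coaster",(.56,0),.12,(.003,.009)),("trayrim",(.517,.227),.15,(.011,.018))):
    q=sel(T,c,r,*z); print(n,len(q),q.mean(0),cv2.minAreaRect((q[:,:2]*1000).astype(np.float32)))
```

```text
oil top 95 [0.5457 0.2895 0.1602] minrect ((546.0867919921875, 289.5638732910156), (25.086652755737305, 25.424156188964844), 6.8107404708862305)
oil scene 45 [0.552  0.2875 0.1591] minrect ((550.5840454101562, 288.71881103515625), (24.741926193237305, 22.311574935913086), 57.966068267822266)
mill top 232 [0.4843 0.2237 0.133 ] minrect ((484.2524108886719, 224.64976501464844), (44.530250549316406, 43.306732177734375), 45.498680114746094)
mill scene 105 [0.4963 0.2195 0.1321] minrect ((490.52996826171875, 220.3343505859375), (42.018089294433594, 37.236141204833984), 31.45316505432129)
tin top 351 [0.5455 0.1629 0.125 ] minrect ((545.4814453125, 162.9775390625), (47.38629150390625, 48.754695892333984), 6.398655414581299)
tin scene 174 [0.5535 0.1595 0.1249] minrect ((549.3614501953125, 161.21041870117188), (51.78117370605469, 48.40500259399414), 4.0156636238098145)
jar top 278 [0.5446 0.2275 0.0587] minrect ((544.60888671875, 233.4658203125), (45.594539642333984, 62.40748977661133), 0.3284529447555542)
jar scene 165 [0.5521 0.2269 0.0585] minrect ((551.3079833984375, 228.42855834960938), (68.20877838134766, 53.73599624633789), 51.1646728515625)
oil 83 (array([0.5501, 0.2879]), np.float64(0.011543601075132278))
mill 144 (array([0.4882, 0.2237]), np.float64(0.021230208474524555))
board 5542 [ 0.5503 -0.2216  0.0141] ((550.8919677734375, -222.16497802734375), (199.43492126464844, 240.01405334472656), 4.029009819030762)
coaster 792 [0.5981 0.0004 0.0049] ((564.1033935546875, -2.1351165771484375), (224.01283264160156, 225.9117431640625), 33.737823486328125)
trayrim 372 [0.5267 0.2201 0.0137] ((519.0548706054688, 226.25350952148438), (157.5206298828125, 228.55628967285156), 0.7691085934638977)
```

The top view shows oil at (162,226), tin at (207,225), mill at (184,248) and jar at (187,227) in the tray at left. The mat is at (272,200), the board at (351,228), and the bystanders are well clear. The scene view confirms this: tin in front of the jar from the camera's side, mill behind and oil on the right. I'll now measure the mat and move to a point above the oil.

Run:
```python
from h import *
im=cv2.imread("pics/top0.png"); T=cloud("top",np.load("top0.npy"))
hsv=cv2.cvtColor(im,cv2.COLOR_BGR2HSV); m=(hsv[...,1]>110)&(hsv[...,0]<25); m[:175]=0;m[225:]=0;m[:,:245]=0;m[:,295:]=0
q=T[m]; print(len(q),q.mean(0),cv2.minEnclosingCircle((q[:,:2]*1000).astype(np.float32)))
im=cv2.imread("pics/scene0.png"); S=cloud("scene",np.load("scene0.npy"))
hsv=cv2.cvtColor(im,cv2.COLOR_BGR2HSV); m=(hsv[...,1]>110)&(hsv[...,0]<25)&(S[...,2]<.02); m[:212]=0;m[250:]=0;m[:,:262]=0;m[:,315:]=0
q=S[m]; print(len(q),q.mean(0),cv2.minEnclosingCircle((q[:,:2]*1000).astype(np.float32)))
```

```text
778 [ 0.62349504 -0.00089998  0.01399119] ((583.220947265625, -1.9913252592086792), 84.73202514648438)
476 [ 0.62385545 -0.00334489  0.00421997] ((623.8880615234375, -1.2812319993972778), 48.27104949951172)
```

>>> move_arm(rows=[{"translation": [4,2.26,0],"rot": [0,0,-2]},{"translation": [8,4.52,0],"rot": [0,0,-4]},{"translation": [12,6.78,0],"rot": [0,0,-6]},{"translation": [15.5,8.76,0],"rot": [0,0,-8]},{"translation": [19,10.7,0],"rot": [0,0,-10]},{"translation": [22,12.4,0],"rot": [0,0,-12]},{"translation": [23.1,13.05,0],"rot": [0,0,-13.97]},{"translation": [23.1,13.05,0],"rot": [0,0,-13.97]}])

```text
validation failed for argument at $.ro...
```

>>> move_arm(rows=[{"translation": [4,2.26,0],"rot": [0,0,-2],"hand": 0},{"translation": [8,4.52,0],"rot": [0,0,-4],"hand": 0},{"translation": [12,6.78,0],"rot": [0,0,-6],"hand": 0},{"translation": [15.5,8.76,0],"rot": [0,0,-8],"hand": 0},{"translation": [19,10.7,0],"rot": [0,0,-10],"hand": 0},{"translation": [22,12.4,0],"rot": [0,0,-12],"hand": 0},{"translation": [23.1,13.05,0],"rot": [0,0,-13.97],"hand": 0},{"translation": [23.1,13.05,0],"rot": [0,0,-13.97],"hand": 0}])

```text
t: 1.77
eef_pos: [0.3579, 0.4699, 0.241]
ee_rot: [-3.141, -0.0, -0.001]
force: [-1.0, 0.1, 0.5]
width: 0.0877
gripper_force: 0.0
```

>>> move_arm(rows=[{"translation": [2.8,2.65,0],"rot": [0,0,0],"hand": 0},{"translation": [5.6,5.3,0],"rot": [0,0,0],"hand": 0},{"translation": [8.4,7.95,0],"rot": [0,0,0],"hand": 0},{"translation": [11.2,10.6,0],"rot": [0,0,0],"hand": 0},{"translation": [14,13.25,0],"rot": [0,0,0],"hand": 0},{"translation": [16.8,15.9,0],"rot": [0,0,0],"hand": 0},{"translation": [19,18,0],"rot": [0,0,0],"hand": 0},{"translation": [19,18,0],"rot": [0,0,0],"hand": 0}])

```text
t: 2.43
eef_pos: [0.5484, 0.2897, 0.2402]
ee_rot: [3.141, -0.0, -0.004]
force: [-0.2, 0.3, -0.2]
width: 0.0878
gripper_force: 0.0
```

>>> move_arm(rows=[{"translation": [0,0,2],"rot": [0,0,0],"hand": 0},{"translation": [0,0,3],"rot": [0,0,0],"hand": 0},{"translation": [0,0,3],"rot": [0,0,0],"hand": 0},{"translation": [0,0,3],"rot": [0,0,0],"hand": 0}])

```text
t: 2.77
eef_pos: [0.545, 0.293, 0.21]
ee_rot: [3.14, 0.001, 0.001]
force: [0.5, -0.3, 0.4]
width: 0.0878
gripper_force: 0.0
```

>>> move_arm(squeeze=25, rows=[{"translation": [0.15,0.25,2],"rot": [0,0,0],"hand": 0},{"translation": [0.15,0.25,4],"rot": [0,0,0],"hand": 0},{"translation": [0.15,0.25,6],"rot": [0,0,0],"hand": 0},{"translation": [0.15,0.25,7.5],"rot": [0,0,0],"hand": 0},{"translation": [0.15,0.25,8],"rot": [0,0,0],"hand": 0},{"translation": [0.15,0.25,8],"rot": [0,0,0],"hand": 0.3},{"translation": [0.15,0.25,8],"rot": [0,0,0],"hand": 0.5},{"translation": [0.15,0.25,8],"rot": [0,0,0],"hand": 0.6}])

```text
t: 3.43
eef_pos: [0.5478, 0.2909, 0.1321]
ee_rot: [-3.14, -0.002, 0.001]
force: [-0.3, -0.4, 0.2]
width: 0.0727
gripper_force: 0.0
```

>>> move_arm(rows=[{"translation": [0,0,0],"rot": [0,0,0],"hand": 0.8},{"translation": [0,0,0],"rot": [0,0,0],"hand": 1},{"translation": [0,0,0],"rot": [0,0,0],"hand": 1},{"translation": [0,0,0],"rot": [0,0,0],"hand": 1}])

```text
t: 3.77
eef_pos: [0.5473, 0.2902, 0.131]
ee_rot: [-3.141, -0.0, -0.0]
force: [-0.4, 0.6, -0.0]
width: 0.0466
gripper_force: 0.0
```

>>> move_arm(rows=[{"translation": [0,0,0],"rot": [0,0,0],"hand": 1},{"translation": [0,0,0],"rot": [0,0,0],"hand": 1},{"translation": [0,0,0],"rot": [0,0,0],"hand": 1},{"translation": [0,0,0],"rot": [0,0,0],"hand": 1},{"translation": [0,0,-0.5],"rot": [0,0,0],"hand": 1},{"translation": [0,0,-1],"rot": [0,0,0],"hand": 1},{"translation": [0,0,-1],"rot": [0,0,0],"hand": 1},{"translation": [0,0,-1],"rot": [0,0,0],"hand": 1}])

```text
t: 4.43
eef_pos: [0.5472, 0.2903, 0.1408]
ee_rot: [-3.141, -0.0, -0.0]
force: [1.0, 0.4, -3.2]
width: 0.0268
gripper_force: 22.5
```

>>> move_arm(rows=[{"translation": [0,0,-1],"rot": [0,0,0],"hand": 1},{"translation": [0,0,-3],"rot": [0,0,0],"hand": 1},{"translation": [0,0,-5.5],"rot": [0,0,0],"hand": 1},{"translation": [0,0,-8],"rot": [0,0,0],"hand": 1},{"translation": [0,0,-10.5],"rot": [0,0,0],"hand": 1},{"translation": [0,0,-12.5],"rot": [0,0,0],"hand": 1},{"translation": [0,0,-13.5],"rot": [0,0,0],"hand": 1},{"translation": [0,0,-14],"rot": [0,0,0],"hand": 1}])

```text
t: 5.1
eef_pos: [0.5475, 0.2904, 0.2827]
ee_rot: [-3.14, -0.002, 0.0]
force: [-0.8, 0.3, -3.9]
width: 0.0269
gripper_force: 22.7
```

>>> move_arm(rows=[{"translation": [0,0.7,0],"rot": [0,0,0],"hand": 1},{"translation": [0.2,2.2,0],"rot": [0,0,0],"hand": 1},{"translation": [0.4,4.4,0],"rot": [0,0,0],"hand": 1},{"translation": [0.6,6.9,0],"rot": [0,0,0],"hand": 1},{"translation": [0.8,9.4,0],"rot": [0,0,0],"hand": 1},{"translation": [1.0,11.9,0],"rot": [0,0,0],"hand": 1},{"translation": [1.2,14.4,0],"rot": [0,0,0],"hand": 1},{"translation": [1.5,17,0],"rot": [0,0,0],"hand": 1}])

```text
t: 5.77
eef_pos: [0.561, 0.1178, 0.2788]
ee_rot: [3.14, 0.003, -0.0]
force: [0.4, 0.2, -4.8]
width: 0.0271
gripper_force: 22.7
```

>>> move_arm(rows=[{"translation": [0.2,2.6,0],"rot": [0,0,0],"hand": 1},{"translation": [0.4,5.2,0],"rot": [0,0,0],"hand": 1},{"translation": [0.6,7.8,0],"rot": [0,0,0],"hand": 1},{"translation": [0.8,10.4,0],"rot": [0,0,0],"hand": 1},{"translation": [1,13,0],"rot": [0,0,0],"hand": 1},{"translation": [1.2,15.6,0],"rot": [0,0,0],"hand": 1},{"translation": [1.5,18.2,0],"rot": [0,0,0],"hand": 1},{"translation": [1.8,20.8,0],"rot": [0,0,0],"hand": 1}])

```text
t: 6.43
eef_pos: [0.5787, -0.09, 0.2788]
ee_rot: [3.141, 0.003, -0.0]
force: [0.8, 0.5, -3.2]
width: 0.0268
gripper_force: 22.7
```

>>> move_arm(rows=[{"translation": [0.3,2.6,0],"rot": [0,0,0],"hand": 1},{"translation": [0.6,5.2,0],"rot": [0,0,0],"hand": 1},{"translation": [0.9,7.8,0],"rot": [0,0,0],"hand": 1},{"translation": [1.2,10.4,0],"rot": [0,0,0],"hand": 1},{"translation": [1.5,13,0],"rot": [0,0,0],"hand": 1},{"translation": [1.7,15.6,0],"rot": [0,0,0],"hand": 1},{"translation": [1.9,18.2,0],"rot": [0,0,0],"hand": 1},{"translation": [2,20.2,0],"rot": [0,0,0],"hand": 1}])

```text
t: 7.1
eef_pos: [0.5986, -0.2923, 0.2782]
ee_rot: [-3.141, 0.004, -0.001]
force: [0.3, 0.5, -3.6]
width: 0.0265
gripper_force: 22.7
```

>>> move_arm(rows=[{"translation": [0,0.5,0],"rot": [0,0,0],"hand": 1},{"translation": [0,0.5,1],"rot": [0,0,0],"hand": 1},{"translation": [0,0.5,3],"rot": [0,0,0],"hand": 1},{"translation": [0,0.5,5],"rot": [0,0,0],"hand": 1},{"translation": [0,0.5,7],"rot": [0,0,0],"hand": 1},{"translation": [0,0.5,9],"rot": [0,0,0],"hand": 1},{"translation": [0,0.5,10.5],"rot": [0,0,0],"hand": 1},{"translation": [0,0.5,11],"rot": [0,0,0],"hand": 1}])

```text
t: 7.77
eef_pos: [0.5975, -0.2933, 0.166]
ee_rot: [-3.139, 0.006, 0.0]
force: [-0.4, 0.9, -4.4]
width: 0.0265
gripper_force: 23.5
```

>>> move_arm(rows=[{"translation": [0,0,0],"rot": [0,0,0],"hand": 1},{"translation": [0,0,0],"rot": [0,0,0],"hand": 1},{"translation": [0,0,0],"rot": [0,0,0],"hand": 1}])

```text
t: 8.02
eef_pos: [0.6007, -0.2949, 0.1717]
ee_rot: [3.141, -0.002, 0.0]
force: [0.4, 0.5, -4.5]
width: 0.0268
gripper_force: 23.5
```

>>> move_arm(rows=[{"translation": [0,0,1],"rot": [0,0,0],"hand": 1},{"translation": [0,0,2],"rot": [0,0,0],"hand": 1},{"translation": [0,0,2.5],"rot": [0,0,0],"hand": 1},{"translation": [0,0,2.8],"rot": [0,0,0],"hand": 1},{"translation": [0,0,2.8],"rot": [0,0,0],"hand": 1},{"translation": [0,0,2.95],"rot": [0,0,0],"hand": 1},{"translation": [0,0,3.05],"rot": [0,0,0],"hand": 1},{"translation": [0,0,3.05],"rot": [0,0,0],"hand": 1}])

```text
t: 8.68
eef_pos: [0.6002, -0.2949, 0.1401]
ee_rot: [3.142, -0.0, -0.0]
force: [0.3, -0.3, -3.2]
width: 0.027
gripper_force: 23.5
```

>>> move_arm(rows=[{"translation": [0,0,0.05],"rot": [0,0,0],"hand": 1},{"translation": [0,0,0.05],"rot": [0,0,0],"hand": 1}])

```text
t: 8.85
eef_pos: [0.6002, -0.2949, 0.1397]
ee_rot: [3.142, -0.0, 0.0]
force: [0.5, 0.3, -3.3]
width: 0.0268
gripper_force: 23.5
```

Not in contact yet, so I'll go down a little more before releasing.

>>> move_arm(rows=[{"translation": [0,0,0.05],"rot": [0,0,0],"hand": 1},{"translation": [0,0,0.1],"rot": [0,0,0],"hand": 1},{"translation": [0,0,0.1],"rot": [0,0,0],"hand": 1}])

```text
t: 9.1
eef_pos: [0.6004, -0.295, 0.1395]
ee_rot: [3.141, -0.001, 0.0]
force: [-1.2, 1.6, 2.5]
width: 0.0269
gripper_force: 23.7
```

>>> move_arm(rows=[{"translation": [0,0,0],"rot": [0,0,0],"hand": 0.5},{"translation": [0,0,0],"rot": [0,0,0],"hand": 0.2},{"translation": [0,0,0],"rot": [0,0,0],"hand": 0},{"translation": [0,0,0],"rot": [0,0,0],"hand": 0},{"translation": [0,0,0],"rot": [0,0,0],"hand": 0},{"translation": [0,0,-1],"rot": [0,0,0],"hand": 0},{"translation": [0,0,-3],"rot": [0,0,0],"hand": 0},{"translation": [0,0,-6.2],"rot": [0,0,0],"hand": 0}])

```text
t: 9.77
eef_pos: [0.5986, -0.2943, 0.1987]
ee_rot: [-3.14, 0.005, -0.0]
force: [0.8, 1.0, -0.2]
width: 0.0745
gripper_force: 0.0
```

>>> move_arm(rows=[{"translation": [0,0,-3],"rot": [0,0,0],"hand": 0},{"translation": [0,0,-6],"rot": [0,0,0],"hand": 0},{"translation": [0,0,-8],"rot": [0,0,0],"hand": 0},{"translation": [-0.2,-2,-8],"rot": [0,0,0],"hand": 0},{"translation": [-0.6,-5.5,-8],"rot": [0,0,0],"hand": 0},{"translation": [-1,-9.5,-8],"rot": [0,0,0],"hand": 0},{"translation": [-1.4,-13.5,-8],"rot": [0,0,0],"hand": 0},{"translation": [-2,-17.5,-8],"rot": [0,0,0],"hand": 0}])

```text
t: 10.43
eef_pos: [0.5798, -0.1185, 0.2814]
ee_rot: [3.142, -0.001, -0.001]
force: [1.2, 0.2, 0.2]
width: 0.0874
gripper_force: 0.0
```

>>> move_arm(rows=[{"translation": [-0.5,-4,0],"rot": [0,0,-1],"hand": 0},{"translation": [-1,-8,0],"rot": [0,0,-2],"hand": 0},{"translation": [-1.5,-12,0],"rot": [0,0,-3],"hand": 0},{"translation": [-2,-16,0],"rot": [0,0,-4],"hand": 0},{"translation": [-2.5,-20,0],"rot": [0,0,-5],"hand": 0},{"translation": [-3,-24,0],"rot": [0,0,-5.5],"hand": 0},{"translation": [-3.4,-27,0],"rot": [0,0,-5.5],"hand": 0},{"translation": [-3.42,-28.2,0],"rot": [0,0,-5.5],"hand": 0}])

```text
t: 11.1
eef_pos: [0.5453, 0.1657, 0.2815]
ee_rot: [-3.141, -0.001, 0.099]
force: [0.7, -1.0, -0.2]
width: 0.0874
gripper_force: 0.0
```

```bash
cat > look.py <<'E'
from h import *
import sys
np.set_printoptions(precision=4,suppress=True)
im,d=arm.grab_frame("scene"); cv2.imwrite(f"pics/{sys.argv[1]}.png",im[...,::-1])
for l in sys.argv[2:]:
    for r in arm.pinpoint(l,"scene")[:1]: print("s",l,round(r["p"],2),toworld("scene",r["point"]))
im,d=arm.grab_frame("top"); cv2.imwrite(f"pics/{sys.argv[1]}t.png",im[...,::-1])
for l in sys.argv[2:]:
    for r in arm.pinpoint(l,"top")[:1]: print("t",l,round(r["p"],2),toworld("top",r["point"]))
s=arm.get_state(); print(s["t"],s["eef_pos"],s["ee_rot"],s["width"])
E
python3 look.py a oil tin mill
```

```text
s oil 0.94 [ 0.5966 -0.2886  0.0154]
s tin 0.96 [0.5457 0.1587 0.0049]
s mill 0.65 [0.4823 0.2247 0.0073]
t oil 0.96 [ 0.5967 -0.293   0.0132]
t tin 0.68 [0.5436 0.1624 0.0046]
t mill 0.92 [0.4871 0.2285 0.0054]
11.5 [0.5461 0.161  0.2808] [-3.1416 -0.0001  0.0945] 0.08783639944761563
```

View pics/a.png

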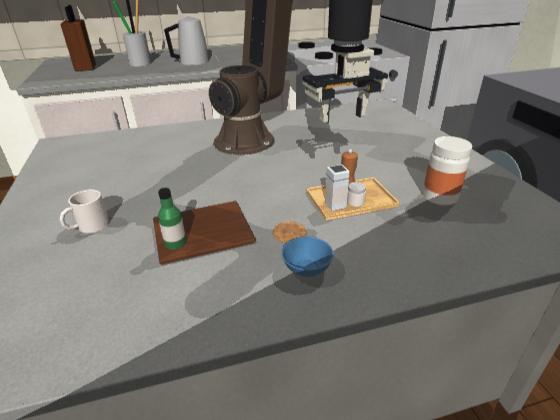

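The picture shows the oil standing upright on the board at about (172,230) and the tin, mill and jar undisturbed in the tray. Next is the tin.

>>> move_arm(squeeze=25, rows=[{"translation": [0,0,3],"rot": [0,0,0],"hand": 0},{"translation": [0,0,6.5],"rot": [0,0,0],"hand": 0},{"translation": [0,0,10],"rot": [0,0,0],"hand": 0},{"translation": [0,0,13.5],"rot": [0,0,0],"hand": 0},{"translation": [0,0,16],"rot": [0,0,0],"hand": 0},{"translation": [0,0,18],"rot": [0,0,0],"hand": 0},{"translation": [0,0,18.5],"rot": [0,0,0],"hand": 0},{"translation": [0,0,18.5],"rot": [0,0,0],"hand": 0}])

```text
t: 12.17
eef_pos: [0.5454, 0.1609, 0.0943]
ee_rot: [3.14, 0.003, 0.095]
force: [0.0, 0.7, 0.5]
width: 0.0874
gripper_force: 0.0
```

>>> move_arm(rows=[{"translation": [0,0,0],"rot": [0,0,0],"hand": 0.5},{"translation": [0,0,0],"rot": [0,0,0],"hand": 1},{"translation": [0,0,0],"rot": [0,0,0],"hand": 1},{"translation": [0,0,0],"rot": [0,0,0],"hand": 1},{"translation": [0,0,0],"rot": [0,0,0],"hand": 1},{"translation": [0,0,0],"rot": [0,0,0],"hand": 1},{"translation": [0,0,0],"rot": [0,0,0],"hand": 1},{"translation": [0,0,0],"rot": [0,0,0],"hand": 1}])

```text
t: 12.83
eef_pos: [0.5461, 0.1623, 0.0959]
ee_rot: [-3.141, -0.0, 0.096]
force: [-2.0, 0.8, 3.4]
width: 0.0481
gripper_force: 24.8
```

>>> move_arm(rows=[{"translation": [0,0,-0.5],"rot": [0,0,0],"hand": 1},{"translation": [0,0,-1],"rot": [0,0,0],"hand": 1},{"translation": [0,0,-1],"rot": [0,0,0],"hand": 1},{"translation": [0,0,-1],"rot": [0,0,0],"hand": 1}])

```text
t: 13.17
eef_pos: [0.5461, 0.1623, 0.1059]
ee_rot: [-3.141, -0.001, 0.096]
force: [-0.8, -0.4, -2.2]
width: 0.048
gripper_force: 24.8
```

>>> move_arm(rows=[{"translation": [0,0,-0.5],"rot": [0,0,0],"hand": 1},{"translation": [0,0,-1.5],"rot": [0,0,0],"hand": 1},{"translation": [0,0,-3],"rot": [0,0,0],"hand": 1},{"translation": [0,0,-4.5],"rot": [0,0,1],"hand": 1},{"translation": [0,0,-5.5],"rot": [0,0,2.5],"hand": 1},{"translation": [0,0,-6],"rot": [0,0,4],"hand": 1},{"translation": [0,0,-6],"rot": [0,0,5],"hand": 1},{"translation": [0,0,-6],"rot": [0,0,5.5],"hand": 1}])

```text
t: 13.83
eef_pos: [0.546, 0.1622, 0.1663]
ee_rot: [-3.141, -0.001, -0.001]
force: [-0.2, -0.9, -2.3]
width: 0.0483
gripper_force: 24.8
```

>>> move_arm(rows=[{"translation": [0,0.7,0],"rot": [0,0,0],"hand": 1},{"translation": [0.3,2.2,0],"rot": [0,0,0],"hand": 1},{"translation": [0.6,4.4,0],"rot": [0,0,0],"hand": 1},{"translation": [1.0,6.9,0],"rot": [0,0,0],"hand": 1},{"translation": [1.4,9.4,0],"rot": [0,0,0],"hand": 1},{"translation": [1.8,11.9,0],"rot": [0,0,0],"hand": 1},{"translation": [2.3,14.4,0],"rot": [0,0,0],"hand": 1},{"translation": [2.8,17,0],"rot": [0,0,0],"hand": 1}])

```text
t: 14.5
eef_pos: [0.5734, -0.0095, 0.165]
ee_rot: [3.141, 0.001, 0.001]
force: [0.7, 0.6, -2.7]
width: 0.0479
gripper_force: 24.8
```

>>> move_arm(rows=[{"translation": [0.5,2.6,0],"rot": [0,0,0],"hand": 1},{"translation": [1.0,5.2,0],"rot": [0,0,0],"hand": 1},{"translation": [1.5,7.8,0],"rot": [0,0,0],"hand": 1},{"translation": [2,10,0],"rot": [0,0,0],"hand": 1},{"translation": [2.4,12,0],"rot": [0,0,0],"hand": 1},{"translation": [2.6,13.2,0],"rot": [0,0,0],"hand": 1},{"translation": [2.6,13.7,0],"rot": [0,0,0],"hand": 1},{"translation": [2.6,13.7,0],"rot": [0,0,0],"hand": 1}])

```text
t: 15.17
eef_pos: [0.5993, -0.146, 0.1648]
ee_rot: [3.142, 0.001, -0.001]
force: [0.4, 0.3, -2.0]
width: 0.0481
gripper_force: 24.8
```

>>> move_arm(rows=[{"translation": [0,0,1],"rot": [0,0,0],"hand": 1},{"translation": [0,0,2.5],"rot": [0,0,0],"hand": 1},{"translation": [0,0,4],"rot": [0,0,0],"hand": 1},{"translation": [0,0,5],"rot": [0,0,0],"hand": 1},{"translation": [0,0,5.6],"rot": [0,0,0],"hand": 1},{"translation": [0,0,5.8],"rot": [0,0,0],"hand": 1},{"translation": [0,0,5.95],"rot": [0,0,0],"hand": 1},{"translation": [0,0,6],"rot": [0,0,0],"hand": 1}])

```text
t: 15.83
eef_pos: [0.6003, -0.1446, 0.1059]
ee_rot: [3.141, -0.001, 0.001]
force: [0.0, 0.2, -1.3]
width: 0.0477
gripper_force: 24.8
```

>>> move_arm(rows=[{"translation": [0,0,0.1],"rot": [0,0,0],"hand": 1},{"translation": [0,0,0.15],"rot": [0,0,0],"hand": 1},{"translation": [0,0,0.15],"rot": [0,0,0],"hand": 1}])

```text
t: 16.08
eef_pos: [0.6005, -0.1448, 0.105]
ee_rot: [-3.142, -0.001, 0.0]
force: [-0.9, 2.0, 1.9]
width: 0.0483
gripper_force: 24.8
```

>>> move_arm(rows=[{"translation": [0,0,0],"rot": [0,0,0],"hand": 0.3},{"translation": [0,0,0],"rot": [0,0,0],"hand": 0},{"translation": [0,0,0],"rot": [0,0,0],"hand": 0},{"translation": [0,0,0],"rot": [0,0,0],"hand": 0},{"translation": [0,0,0],"rot": [0,0,0],"hand": 0},{"translation": [0,0,-1],"rot": [0,0,0],"hand": 0},{"translation": [0,0,-3],"rot": [0,0,0],"hand": 0},{"translation": [0,0,-6],"rot": [0,0,0],"hand": 0}])

```text
t: 16.75
eef_pos: [0.5983, -0.1448, 0.1628]
ee_rot: [-3.141, 0.005, -0.0]
force: [0.3, -0.4, -0.2]
width: 0.0869
gripper_force: 0.0
```

>>> move_arm(rows=[{"translation": [0,0,-3],"rot": [0,0,0],"hand": 0},{"translation": [0,0,-4],"rot": [0,0,0],"hand": 0},{"translation": [-0.4,-1.5,-4],"rot": [0,0,0],"hand": 0},{"translation": [-1.4,-5,-4],"rot": [0,0,0],"hand": 0},{"translation": [-2.4,-8.5,-4],"rot": [0,0,0],"hand": 0},{"translation": [-3.4,-12,-4],"rot": [0,0,0],"hand": 0},{"translation": [-4.4,-15.5,-4],"rot": [0,0,0],"hand": 0},{"translation": [-5.4,-19,-4],"rot": [0,0,0],"hand": 0}])

```text
t: 17.42
eef_pos: [0.5452, 0.0465, 0.2048]
ee_rot: [-3.141, -0.001, -0.0]
force: [1.4, -0.3, -0.4]
width: 0.0876
gripper_force: 0.0
```

>>> move_arm(rows=[{"translation": [-1,-3.5,0],"rot": [0,0,0],"hand": 0},{"translation": [-2,-7,0],"rot": [0,0,0],"hand": 0},{"translation": [-3,-10.5,0],"rot": [0,0,0],"hand": 0},{"translation": [-4,-13.5,0],"rot": [0,0,0],"hand": 0},{"translation": [-5,-16,0],"rot": [0,0,0],"hand": 0},{"translation": [-5.8,-17.5,0],"rot": [0,0,0],"hand": 0},{"translation": [-6,-18,0],"rot": [0,0,0],"hand": 0},{"translation": [-6,-18,0],"rot": [0,0,0],"hand": 0}])

```text
t: 18.08
eef_pos: [0.4856, 0.2263, 0.2046]
ee_rot: [-3.141, -0.001, 0.002]
force: [0.2, -0.7, -0.2]
width: 0.0877
gripper_force: 0.0
```

```bash
python3 look.py b tin mill jar coaster oil
```

```text
s tin 0.56 [ 0.6003 -0.1492  0.0165]
s mill 0.61 [0.4824 0.2253 0.0053]
s jar 0.83 [0.5462 0.2298 0.0077]
s coaster 0.62 [ 0.6233 -0.0026 -0.0015]
s oil 0.72 [ 0.5972 -0.2886  0.0153]
t tin 0.69 [ 0.6047 -0.1434  0.0136]
t mill 0.74 [0.4888 0.228  0.0035]
t jar 0.72 [0.5442 0.2227 0.0051]
t coaster 0.65 [ 0.6258 -0.0015 -0.0049]
t oil 0.93 [ 0.6015 -0.296   0.0121]
18.6833 [0.486  0.2249 0.204 ] [ 3.1416  0.     -0.0005] 0.08737418335575611
```

View pics/b.png

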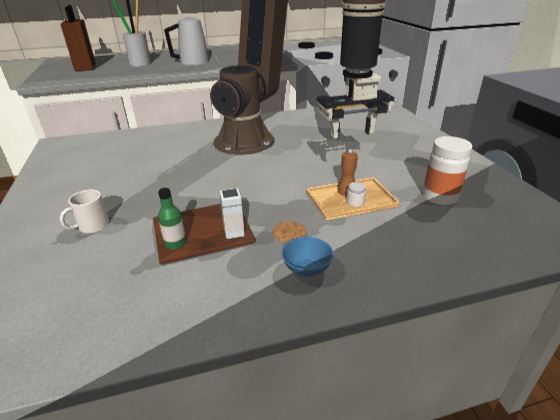

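The oil (172,230) and tin (232,215) both stand upright on the board, and the mill (348,173) and jar are still in place. Next is the mill.

>>> move_arm(rows=[{"translation": [0,0,2],"rot": [0,0,0],"hand": 0},{"translation": [0,0,4],"rot": [0,0,0],"hand": 0},{"translation": [0,0,6],"rot": [0,0,0],"hand": 0},{"translation": [0,0,8],"rot": [0,0,0],"hand": 0},{"translation": [0,0,9.2],"rot": [0,0,0],"hand": 0},{"translation": [0,0,9.5],"rot": [0,0,0],"hand": 0},{"translation": [0,0,9.5],"rot": [0,0,0],"hand": 0},{"translation": [0,0,9.5],"rot": [0,0,0],"hand": 0}])

```text
t: 19.35
eef_pos: [0.4863, 0.2254, 0.1097]
ee_rot: [-3.141, -0.001, 0.0]
force: [-0.2, 0.2, 0.4]
width: 0.0876
gripper_force: 0.0
```

>>> move_arm(rows=[{"translation": [0,0,0],"rot": [0,0,0],"hand": 0.5},{"translation": [0,0,0],"rot": [0,0,0],"hand": 1},{"translation": [0,0,0],"rot": [0,0,0],"hand": 1},{"translation": [0,0,0],"rot": [0,0,0],"hand": 1},{"translation": [0,0,0],"rot": [0,0,0],"hand": 1},{"translation": [0,0,0],"rot": [0,0,0],"hand": 1},{"translation": [0,0,0],"rot": [0,0,0],"hand": 1},{"translation": [0,0,0],"rot": [0,0,0],"hand": 1}])

```text
t: 20.02
eef_pos: [0.4859, 0.2251, 0.1091]
ee_rot: [3.142, -0.0, 0.0]
force: [-0.8, -1.0, 0.9]
width: 0.0452
gripper_force: 25.0
```

>>> move_arm(rows=[{"translation": [0,0,-0.5],"rot": [0,0,0],"hand": 1},{"translation": [0,0,-1],"rot": [0,0,0],"hand": 1},{"translation": [0,0,-1],"rot": [0,0,0],"hand": 1},{"translation": [0,0,-1],"rot": [0,0,0],"hand": 1}])

```text
t: 20.35
eef_pos: [0.4861, 0.2253, 0.1195]
ee_rot: [-3.141, -0.001, 0.0]
force: [0.8, 0.4, -2.2]
width: 0.0455
gripper_force: 25.0
```

>>> move_arm(rows=[{"translation": [0,0,-1],"rot": [0,0,0],"hand": 1},{"translation": [0,0,-2.5],"rot": [0,0,0],"hand": 1},{"translation": [0,0,-4],"rot": [0,0,0],"hand": 1},{"translation": [0,0.3,-5.3],"rot": [0,0,0],"hand": 1},{"translation": [0,1.3,-6],"rot": [0,0,0],"hand": 1},{"translation": [0,3,-6],"rot": [0,0,0],"hand": 1},{"translation": [0,5.2,-6],"rot": [0,0,0],"hand": 1},{"translation": [0,7.7,-6],"rot": [0,0,0],"hand": 1}])

```text
t: 21.02
eef_pos: [0.4851, 0.1464, 0.1785]
ee_rot: [3.141, 0.001, 0.001]
force: [-0.1, -0.4, -1.3]
width: 0.0454
gripper_force: 25.0
```

>>> move_arm(rows=[{"translation": [0.1,2.6,0],"rot": [0,0,0],"hand": 1},{"translation": [0.2,5.2,0],"rot": [0,0,0],"hand": 1},{"translation": [0.3,7.8,0],"rot": [0,0,0],"hand": 1},{"translation": [0.4,10.4,0],"rot": [0,0,0],"hand": 1},{"translation": [0.5,13,0],"rot": [0,0,0],"hand": 1},{"translation": [0.6,15.6,0],"rot": [0,0,0],"hand": 1},{"translation": [0.7,18.2,0],"rot": [0,0,0],"hand": 1},{"translation": [0.8,20.8,0],"rot": [0,0,0],"hand": 1}])

```text
t: 21.68
eef_pos: [0.4924, -0.0623, 0.1784]
ee_rot: [3.142, 0.001, -0.001]
force: [0.8, -0.4, -2.3]
width: 0.0455
gripper_force: 25.0
```

>>> move_arm(rows=[{"translation": [0.1,2.6,0],"rot": [0,0,0],"hand": 1},{"translation": [0.1,5.2,0],"rot": [0,0,0],"hand": 1},{"translation": [0.1,7.8,0],"rot": [0,0,0],"hand": 1},{"translation": [0.1,10.4,0],"rot": [0,0,0],"hand": 1},{"translation": [0.1,12.8,0],"rot": [0,0,0],"hand": 1},{"translation": [0.1,14.6,0],"rot": [0,0,0],"hand": 1},{"translation": [0.1,15.7,0],"rot": [0,0,0],"hand": 1},{"translation": [0.1,16,0],"rot": [0,0,0],"hand": 1}])

```text
t: 22.35
eef_pos: [0.4935, -0.2219, 0.1782]
ee_rot: [-3.141, 0.002, -0.002]
force: [-0.7, 0.4, -2.3]
width: 0.0453
gripper_force: 25.0
```

>>> move_arm(rows=[{"translation": [0,0,1],"rot": [0,0,0],"hand": 1},{"translation": [0,0,2.5],"rot": [0,0,0],"hand": 1},{"translation": [0,0,4],"rot": [0,0,0],"hand": 1},{"translation": [0,0,5],"rot": [0,0,0],"hand": 1},{"translation": [0,0,5.6],"rot": [0,0,0],"hand": 1},{"translation": [0,0,5.8],"rot": [0,0,0],"hand": 1},{"translation": [0,0,5.95],"rot": [0,0,0],"hand": 1},{"translation": [0,0,6],"rot": [0,0,0],"hand": 1}])

```text
t: 23.02
eef_pos: [0.4953, -0.2197, 0.1193]
ee_rot: [3.141, -0.0, 0.001]
force: [-0.1, -0.2, -0.9]
width: 0.0454
gripper_force: 25.0
```

>>> move_arm(rows=[{"translation": [0,0,0.1],"rot": [0,0,0],"hand": 1},{"translation": [0,0,0.15],"rot": [0,0,0],"hand": 1},{"translation": [0,0,0.15],"rot": [0,0,0],"hand": 1}])

```text
t: 23.27
eef_pos: [0.4954, -0.2199, 0.1181]
ee_rot: [3.141, -0.001, 0.0]
force: [-1.0, 1.0, 0.4]
width: 0.0455
gripper_force: 25.0
```

>>> move_arm(rows=[{"translation": [0,0,0],"rot": [0,0,0],"hand": 0.3},{"translation": [0,0,0],"rot": [0,0,0],"hand": 0},{"translation": [0,0,0],"rot": [0,0,0],"hand": 0},{"translation": [0,0,0],"rot": [0,0,0],"hand": 0},{"translation": [0,0,0],"rot": [0,0,0],"hand": 0},{"translation": [0,0,-1],"rot": [0,0,0],"hand": 0},{"translation": [0,0,-3],"rot": [0,0,0],"hand": 0},{"translation": [0,0,-6],"rot": [0,0,0],"hand": 0}])

```text
t: 23.93
eef_pos: [0.4934, -0.2196, 0.1766]
ee_rot: [-3.141, 0.005, -0.0]
force: [0.4, 0.4, 0.6]
width: 0.0867
gripper_force: 0.0
```

>>> move_arm(rows=[{"translation": [0,0,-2],"rot": [0,0,0],"hand": 0},{"translation": [0,-1,-3],"rot": [0,0,0],"hand": 0},{"translation": [0.3,-4,-3],"rot": [0,0,0],"hand": 0},{"translation": [0.6,-8,-3],"rot": [0,0,0],"hand": 0},{"translation": [0.9,-12,-3],"rot": [0,0,0],"hand": 0},{"translation": [1.2,-16,-3],"rot": [0,0,0],"hand": 0},{"translation": [1.6,-20,-3],"rot": [0,0,0],"hand": 0},{"translation": [2,-24,-3],"rot": [0,0,0],"hand": 0}])

```text
t: 24.6
eef_pos: [0.5143, 0.0223, 0.208]
ee_rot: [-3.141, -0.0, -0.0]
force: [1.4, -0.1, -0.8]
width: 0.0877
gripper_force: 0.0
```

>>> move_arm(rows=[{"translation": [0.6,-4,0],"rot": [0,0,0],"hand": 0},{"translation": [1.2,-8,0],"rot": [0,0,0],"hand": 0},{"translation": [1.8,-12,0],"rot": [0,0,0],"hand": 0},{"translation": [2.4,-15.5,0],"rot": [0,0,0],"hand": 0},{"translation": [3,-18.5,0],"rot": [0,0,0],"hand": 0},{"translation": [3.2,-20.2,0],"rot": [0,0,0],"hand": 0},{"translation": [3.2,-20.6,0],"rot": [0,0,0],"hand": 0},{"translation": [3.2,-20.6,0],"rot": [0,0,0],"hand": 0}])

```text
t: 25.27
eef_pos: [0.5464, 0.227, 0.2072]
ee_rot: [3.141, 0.001, 0.002]
force: [-0.2, -0.9, 0.6]
width: 0.0875
gripper_force: 0.0
```

```bash
python3 look.py c mill jar coaster
python3 - <<'E'
from h import *
im,d=arm.grab_frame("scene"); S=cloud("scene",d).reshape(-1,3)
q=S[(np.hypot(S[:,0]-.547,S[:,1]-.2265)<.04)&(S[:,2]>.016)&(S[:,2]<.045)]
A=np.c_[2*q[:,:2],np.ones(len(q))]; s=np.linalg.lstsq(A,(q[:,:2]**2).sum(1),rcond=None)[0]; print(len(q),s[:2],np.sqrt(s[2]+s[:2]@s[:2]))
E
```

```text
s mill 0.6 [ 0.4941 -0.2196  0.0125]
s jar 0.96 [0.5476 0.2293 0.008 ]
s coaster 0.87 [ 0.6231 -0.0041 -0.0025]
t mill 0.83 [ 0.4986 -0.2168  0.0137]
t jar 0.6 [ 0.6309 -0.002  -0.0031]
25.6667 [0.547  0.2253 0.2079] [-3.1413 -0.0003 -0.0011] 0.08774450470486207
162 [0.54941489 0.22487243] 0.025207058374975094
```

View pics/c.png

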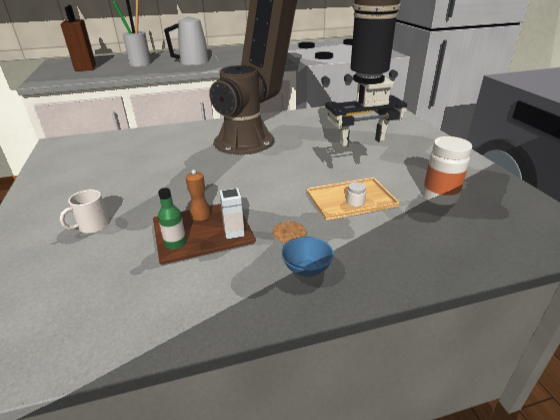

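All three tall things stand on the board: oil (172,230), mill (198,195), tin (232,215). The jar is alone in the tray at (357,194), so I'll fetch it now.

>>> move_arm(rows=[{"translation": [0,0,3],"rot": [0,0,0],"hand": 0},{"translation": [0,0,6],"rot": [0,0,0],"hand": 0},{"translation": [0,0,9],"rot": [0,0,0],"hand": 0},{"translation": [0,0,12],"rot": [0,0,0],"hand": 0},{"translation": [0,0,14.5],"rot": [0,0,0],"hand": 0},{"translation": [0,0,16.5],"rot": [0,0,0],"hand": 0},{"translation": [0,0,17.3],"rot": [0,0,0],"hand": 0},{"translation": [0,0,17.4],"rot": [0,0,0],"hand": 0}])

```text
t: 26.38
eef_pos: [0.546, 0.2252, 0.0318]
ee_rot: [3.139, 0.003, -0.0]
force: [-0.4, -0.5, 0.6]
width: 0.0876
gripper_force: 0.0
```

>>> move_arm(rows=[{"translation": [0,0,0],"rot": [0,0,0],"hand": 0.3},{"translation": [0,0,0],"rot": [0,0,0],"hand": 1},{"translation": [0,0,0],"rot": [0,0,0],"hand": 1},{"translation": [0,0,0],"rot": [0,0,0],"hand": 1},{"translation": [0,0,0],"rot": [0,0,0],"hand": 1},{"translation": [0,0,0],"rot": [0,0,0],"hand": 1},{"translation": [0,0,0],"rot": [0,0,0],"hand": 1},{"translation": [0,0,0],"rot": [0,0,0],"hand": 1}])

```text
t: 27.05
eef_pos: [0.5472, 0.2263, 0.0342]
ee_rot: [-3.141, -0.001, 0.0]
force: [-1.5, 0.4, 6.0]
width: 0.0537
gripper_force: 25.0
```

>>> move_arm(rows=[{"translation": [0,0,-0.5],"rot": [0,0,0],"hand": 1},{"translation": [0,0,-1],"rot": [0,0,0],"hand": 1},{"translation": [0,0,-1],"rot": [0,0,0],"hand": 1},{"translation": [0,0,-1],"rot": [0,0,0],"hand": 1}])

```text
t: 27.38
eef_pos: [0.547, 0.2262, 0.0439]
ee_rot: [-3.141, -0.0, -0.0]
force: [0.7, 0.5, -1.2]
width: 0.0535
gripper_force: 25.0
```

>>> move_arm(rows=[{"translation": [0,0,-1],"rot": [0,0,0],"hand": 1},{"translation": [0,0,-2.5],"rot": [0,0,0],"hand": 1},{"translation": [0,0,-4],"rot": [0,0,0],"hand": 1},{"translation": [0.1,0.4,-5],"rot": [0,0,0],"hand": 1},{"translation": [0.5,1.6,-5],"rot": [0,0,0],"hand": 1},{"translation": [1.1,3.5,-5],"rot": [0,0,0],"hand": 1},{"translation": [1.9,5.8,-5],"rot": [0,0,0],"hand": 1},{"translation": [2.7,8.2,-5],"rot": [0,0,0],"hand": 1}])

```text
t: 28.05
eef_pos: [0.5738, 0.1428, 0.0933]
ee_rot: [3.141, 0.001, 0.001]
force: [0.6, 0.2, -1.7]
width: 0.0536
gripper_force: 25.0
```

>>> move_arm(rows=[{"translation": [0.8,2.4,0],"rot": [0,0,0],"hand": 1},{"translation": [1.6,4.8,0],"rot": [0,0,0],"hand": 1},{"translation": [2.4,7.2,0],"rot": [0,0,0],"hand": 1},{"translation": [3.2,9.6,0],"rot": [0,0,0],"hand": 1},{"translation": [4,11.8,0],"rot": [0,0,0],"hand": 1},{"translation": [4.6,13.5,0],"rot": [0,0,0],"hand": 1},{"translation": [5,14.4,0],"rot": [0,0,0],"hand": 1},{"translation": [5,14.6,0],"rot": [0,0,0],"hand": 1}])

```text
t: 28.72
eef_pos: [0.624, -0.0042, 0.093]
ee_rot: [3.141, 0.001, -0.002]
force: [0.5, 0.4, -1.2]
width: 0.0534
gripper_force: 25.0
```

>>> move_arm(rows=[{"translation": [0,0,1],"rot": [0,0,0],"hand": 1},{"translation": [0,0,2.5],"rot": [0,0,0],"hand": 1},{"translation": [0,0,4],"rot": [0,0,0],"hand": 1},{"translation": [0,0,5],"rot": [0,0,0],"hand": 1},{"translation": [0,0,5.6],"rot": [0,0,0],"hand": 1},{"translation": [0,0,5.8],"rot": [0,0,0],"hand": 1},{"translation": [0,0,5.95],"rot": [0,0,0],"hand": 1},{"translation": [0,0,6],"rot": [0,0,0],"hand": 1}])

```text
t: 29.38
eef_pos: [0.6242, -0.0016, 0.0338]
ee_rot: [-3.142, -0.0, 0.001]
force: [-0.0, -0.2, -1.2]
width: 0.0535
gripper_force: 25.0
```

>>> move_arm(rows=[{"translation": [0,0,0.1],"rot": [0,0,0],"hand": 1},{"translation": [0,0,0.15],"rot": [0,0,0],"hand": 1},{"translation": [0,0,0.15],"rot": [0,0,0],"hand": 1}])

```text
t: 29.63
eef_pos: [0.6245, -0.0016, 0.0333]
ee_rot: [-3.141, -0.002, 0.0]
force: [-2.8, 1.8, 4.1]
width: 0.0536
gripper_force: 25.0
```

>>> move_arm(rows=[{"translation": [0,0,0],"rot": [0,0,0],"hand": 0.3},{"translation": [0,0,0],"rot": [0,0,0],"hand": 0},{"translation": [0,0,0],"rot": [0,0,0],"hand": 0},{"translation": [0,0,0],"rot": [0,0,0],"hand": 0},{"translation": [0,0,0],"rot": [0,0,0],"hand": 0},{"translation": [0,0,-1],"rot": [0,0,0],"hand": 0},{"translation": [0,0,-3],"rot": [0,0,0],"hand": 0},{"translation": [0,0,-6],"rot": [0,0,0],"hand": 0}])

```text
t: 30.3
eef_pos: [0.6222, -0.0023, 0.0907]
ee_rot: [3.14, 0.005, -0.0]
force: [0.6, 0.7, -0.1]
width: 0.0874
gripper_force: 0.0
```

>>> move_arm(rows=[{"translation": [0,0,-4],"rot": [0,0,0],"hand": 0},{"translation": [0,0,-8],"rot": [0,0,0],"hand": 0},{"translation": [0,0,-11],"rot": [0,0,0],"hand": 0},{"translation": [-1,1.7,-11],"rot": [0,0,0],"hand": 0},{"translation": [-2.8,4.7,-11],"rot": [0,0,0],"hand": 0},{"translation": [-4.6,7.8,-11],"rot": [0,0,0],"hand": 0},{"translation": [-6.4,10.9,-11],"rot": [0,0,0],"hand": 0},{"translation": [-8.2,13.9,-11],"rot": [0,0,0],"hand": 0}])

```text
t: 30.97
eef_pos: [0.5408, -0.1421, 0.2029]
ee_rot: [3.142, -0.001, 0.001]
force: [-0.1, -0.6, 0.1]
width: 0.0873
gripper_force: 0.0
```

>>> move_arm(rows=[{"translation": [-1.8,3,0],"rot": [0,0,0],"hand": 0},{"translation": [-3.3,5.5,0],"rot": [0,0,0],"hand": 0},{"translation": [-4.3,7.2,0],"rot": [0,0,0],"hand": 0},{"translation": [-4.7,7.9,0],"rot": [0,0,0],"hand": 0},{"translation": [-4.7,7.9,0],"rot": [0,0,0],"hand": 0},{"translation": [-4.7,7.9,0],"rot": [0,0,0],"hand": 0}])

```text
t: 31.47
eef_pos: [0.495, -0.22, 0.2025]
ee_rot: [3.142, -0.001, -0.001]
force: [-0.1, -0.0, -0.1]
width: 0.0877
gripper_force: 0.0
```

```bash
python3 look.py d mill jar coaster
python3 - <<'E'
import cv2
a=cv2.imread("pics/d.png")[190:290,230:370]; b=cv2.imread("pics/dt.png")[150:250,222:362]
cv2.imwrite("pics/dd.png",cv2.resize(cv2.hconcat([a,b]),None,fx=2.8,fy=2.8,interpolation=cv2.INTER_CUBIC))
E
```

```text
s mill 0.81 [ 0.4915 -0.2228  0.0146]
s jar 0.79 [0.6251 0.0003 0.0071]
s coaster 0.67 [ 0.6236 -0.0032  0.0001]
t jar 0.65 [ 0.6228 -0.0036  0.0059]
t coaster 0.81 [ 0.6259 -0.0034 -0.0045]
31.8667 [ 0.4952 -0.2194  0.202 ] [-3.1416  0.0002  0.0009] 0.08764433007842828
```

View pics/dd.png

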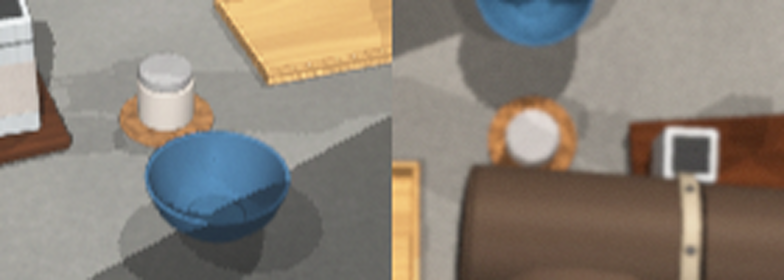

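The jar is upright and centred on the mat: (165,90) on the cork in the left crop, (532,135) in the right. Next I'll return the mill.

>>> move_arm(rows=[{"translation": [0,0,2],"rot": [0,0,0],"hand": 0},{"translation": [0,0,4],"rot": [0,0,0],"hand": 0},{"translation": [0,0,6],"rot": [0,0,0],"hand": 0},{"translation": [0,0,7.5],"rot": [0,0,0],"hand": 0},{"translation": [0,0,8.4],"rot": [0,0,0],"hand": 0},{"translation": [0,0,8.4],"rot": [0,0,0],"hand": 0},{"translation": [0,0,8.4],"rot": [0,0,0],"hand": 0.5},{"translation": [0,0,8.4],"rot": [0,0,0],"hand": 1}])

```text
t: 32.53
eef_pos: [0.4957, -0.22, 0.119]
ee_rot: [3.141, -0.001, 0.0]
force: [-0.2, -0.4, 0.1]
width: 0.0795
gripper_force: 0.0
```

>>> move_arm(rows=[{"translation": [0,0,0],"rot": [0,0,0],"hand": 1},{"translation": [0,0,0],"rot": [0,0,0],"hand": 1},{"translation": [0,0,0],"rot": [0,0,0],"hand": 1},{"translation": [0,0,0],"rot": [0,0,0],"hand": 1},{"translation": [0,0,0],"rot": [0,0,0],"hand": 1},{"translation": [0,0,0],"rot": [0,0,0],"hand": 1},{"translation": [0,0,-0.5],"rot": [0,0,0],"hand": 1},{"translation": [0,0,-1],"rot": [0,0,0],"hand": 1}])

```text
t: 33.2
eef_pos: [0.4944, -0.2198, 0.1279]
ee_rot: [-3.141, 0.001, -0.0]
force: [-0.2, 0.8, -2.0]
width: 0.0455
gripper_force: 25.0
```

>>> move_arm(rows=[{"translation": [0,0,-1],"rot": [0,0,0],"hand": 1},{"translation": [0,0,-2.5],"rot": [0,0,0],"hand": 1},{"translation": [0,0,-4],"rot": [0,0,0],"hand": 1},{"translation": [0,-0.3,-5],"rot": [0,0,0],"hand": 1},{"translation": [0,-1.3,-5],"rot": [0,0,0],"hand": 1},{"translation": [0,-3,-5],"rot": [0,0,0],"hand": 1},{"translation": [0,-5.2,-5],"rot": [0,0,0],"hand": 1},{"translation": [0,-7.7,-5],"rot": [0,0,0],"hand": 1}])

```text
t: 33.87
eef_pos: [0.4943, -0.1418, 0.1775]
ee_rot: [-3.141, 0.001, -0.001]
force: [0.5, 0.6, -2.0]
width: 0.0455
gripper_force: 25.0
```

>>> move_arm(rows=[{"translation": [-0.1,-2.6,0],"rot": [0,0,0],"hand": 1},{"translation": [-0.2,-5.2,0],"rot": [0,0,0],"hand": 1},{"translation": [-0.3,-7.8,0],"rot": [0,0,0],"hand": 1},{"translation": [-0.4,-10.4,0],"rot": [0,0,0],"hand": 1},{"translation": [-0.5,-13,0],"rot": [0,0,0],"hand": 1},{"translation": [-0.6,-15.6,0],"rot": [0,0,0],"hand": 1},{"translation": [-0.7,-18.2,0],"rot": [0,0,0],"hand": 1},{"translation": [-0.8,-20.8,0],"rot": [0,0,0],"hand": 1}])

```text
t: 34.53
eef_pos: [0.4859, 0.0669, 0.1777]
ee_rot: [-3.141, 0.001, 0.0]
force: [0.8, -0.6, -2.8]
width: 0.0455
gripper_force: 25.0
```

>>> move_arm(rows=[{"translation": [-0.1,-2.6,0],"rot": [0,0,0],"hand": 1},{"translation": [-0.1,-5.2,0],"rot": [0,0,0],"hand": 1},{"translation": [-0.1,-7.8,0],"rot": [0,0,0],"hand": 1},{"translation": [-0.1,-10.4,0],"rot": [0,0,0],"hand": 1},{"translation": [-0.1,-12.8,0],"rot": [0,0,0],"hand": 1},{"translation": [-0.1,-14.6,0],"rot": [0,0,0],"hand": 1},{"translation": [-0.1,-15.7,0],"rot": [0,0,0],"hand": 1},{"translation": [-0.1,-16,0],"rot": [0,0,0],"hand": 1}])

```text
t: 35.2
eef_pos: [0.4853, 0.2269, 0.1775]
ee_rot: [3.141, 0.001, 0.002]
force: [-0.4, 0.1, -1.9]
width: 0.0458
gripper_force: 25.0
```

>>> move_arm(rows=[{"translation": [0,0,1],"rot": [0,0,0],"hand": 1},{"translation": [0,0,2.5],"rot": [0,0,0],"hand": 1},{"translation": [0,0,4],"rot": [0,0,0],"hand": 1},{"translation": [0,0,5.3],"rot": [0,0,0],"hand": 1},{"translation": [0,0,6.2],"rot": [0,0,0],"hand": 1},{"translation": [0,0,6.5],"rot": [0,0,0],"hand": 1},{"translation": [0,0,6.7],"rot": [0,0,0],"hand": 1},{"translation": [0,0,6.8],"rot": [0,0,0],"hand": 1}])

```text
t: 35.87
eef_pos: [0.4861, 0.2249, 0.1101]
ee_rot: [3.142, -0.0, -0.0]
force: [-0.4, 0.0, -2.8]
width: 0.0458
gripper_force: 25.0
```

>>> move_arm(rows=[{"translation": [0,0,0.1],"rot": [0,0,0],"hand": 1},{"translation": [0,0,0.1],"rot": [0,0,0],"hand": 1},{"translation": [0,0,0.1],"rot": [0,0,0],"hand": 1}])

```text
t: 36.12
eef_pos: [0.4862, 0.2253, 0.1096]
ee_rot: [-3.141, -0.001, 0.0]
force: [0.1, 0.7, -2.8]
width: 0.0456
gripper_force: 25.0
```

>>> move_arm(rows=[{"translation": [0,0,0.07],"rot": [0,0,0],"hand": 1},{"translation": [0,0,0.12],"rot": [0,0,0],"hand": 1},{"translation": [0,0,0.12],"rot": [0,0,0],"hand": 1}])

```text
t: 36.37
eef_pos: [0.4865, 0.2254, 0.1093]
ee_rot: [-3.141, -0.002, 0.001]
force: [-2.7, -1.7, 6.3]
width: 0.0454
gripper_force: 25.0
```

>>> move_arm(rows=[{"translation": [0,0,0],"rot": [0,0,0],"hand": 0.3},{"translation": [0,0,0],"rot": [0,0,0],"hand": 0},{"translation": [0,0,0],"rot": [0,0,0],"hand": 0},{"translation": [0,0,0],"rot": [0,0,0],"hand": 0},{"translation": [0,0,0],"rot": [0,0,0],"hand": 0},{"translation": [0,0,-1],"rot": [0,0,0],"hand": 0},{"translation": [0,0,-3],"rot": [0,0,0],"hand": 0},{"translation": [0,0,-6],"rot": [0,0,0],"hand": 0}])

```text
t: 37.03
eef_pos: [0.4847, 0.2241, 0.1669]
ee_rot: [3.138, 0.004, -0.0]
force: [0.4, 1.3, 0.2]
width: 0.0869
gripper_force: 0.0
```

>>> move_arm(rows=[{"translation": [0,0,-3],"rot": [0,0,0],"hand": 0},{"translation": [0,0,-4],"rot": [0,0,0],"hand": 0},{"translation": [0.4,1.5,-4],"rot": [0,0,0],"hand": 0},{"translation": [1.4,5,-4],"rot": [0,0,0],"hand": 0},{"translation": [2.4,8.5,-4],"rot": [0,0,0],"hand": 0},{"translation": [3.4,12,-4],"rot": [0,0,0],"hand": 0},{"translation": [4.4,15.5,-4],"rot": [0,0,0],"hand": 0},{"translation": [5.4,19,-4],"rot": [0,0,0],"hand": 0}])

```text
t: 37.7
eef_pos: [0.5401, 0.0335, 0.2086]
ee_rot: [-3.141, -0.001, 0.001]
force: [0.2, 0.8, -0.1]
width: 0.0879
gripper_force: 0.0
```

>>> move_arm(rows=[{"translation": [1,3.5,0],"rot": [0,0,0],"hand": 0},{"translation": [2,7,0],"rot": [0,0,0],"hand": 0},{"translation": [3,10.5,0],"rot": [0,0,0],"hand": 0},{"translation": [4,13.5,0],"rot": [0,0,0],"hand": 0},{"translation": [5,16,0],"rot": [0,0,0],"hand": 0},{"translation": [5.8,17.5,0],"rot": [0,0,0],"hand": 0},{"translation": [6,18,0],"rot": [0,0,0],"hand": 0},{"translation": [6,18,0],"rot": [0,0,0],"hand": 0}])

```text
t: 38.37
eef_pos: [0.6001, -0.1461, 0.2078]
ee_rot: [3.141, 0.0, -0.002]
force: [-0.7, 0.6, 0.1]
width: 0.0874
gripper_force: 0.0
```

>>> move_arm(rows=[{"translation": [0,0,2],"rot": [0,0,0],"hand": 0},{"translation": [0,0,4.5],"rot": [0,0,0],"hand": 0},{"translation": [0,0,7],"rot": [0,0,0],"hand": 0},{"translation": [0,0,9],"rot": [0,0,0],"hand": 0},{"translation": [0,0,10],"rot": [0,0,0],"hand": 0},{"translation": [0,0,10.3],"rot": [0,0,0],"hand": 0},{"translation": [0,0,10.3],"rot": [0,0,0],"hand": 0},{"translation": [0,0,10.3],"rot": [0,0,0],"hand": 0}])

```text
t: 39.03
eef_pos: [0.6007, -0.1445, 0.1062]
ee_rot: [3.141, -0.002, 0.001]
force: [0.3, -0.4, 0.4]
width: 0.0875
gripper_force: 0.0
```

>>> move_arm(rows=[{"translation": [0,0,0],"rot": [0,0,0],"hand": 0.5},{"translation": [0,0,0],"rot": [0,0,0],"hand": 1},{"translation": [0,0,0],"rot": [0,0,0],"hand": 1},{"translation": [0,0,0],"rot": [0,0,0],"hand": 1},{"translation": [0,0,0],"rot": [0,0,0],"hand": 1},{"translation": [0,0,0],"rot": [0,0,0],"hand": 1},{"translation": [0,0,0],"rot": [0,0,0],"hand": 1},{"translation": [0,0,0],"rot": [0,0,0],"hand": 1}])

```text
t: 39.7
eef_pos: [0.5999, -0.1449, 0.1049]
ee_rot: [3.142, 0.0, 0.0]
force: [-1.1, -0.7, 0.9]
width: 0.0482
gripper_force: 24.8
```

>>> move_arm(rows=[{"translation": [0,0,-0.5],"rot": [0,0,0],"hand": 1},{"translation": [0,0,-1],"rot": [0,0,0],"hand": 1},{"translation": [0,0,-1],"rot": [0,0,0],"hand": 1},{"translation": [0,0,-1],"rot": [0,0,0],"hand": 1}])

```text
t: 40.03
eef_pos: [0.6002, -0.1448, 0.1153]
ee_rot: [-3.142, -0.001, 0.0]
force: [-0.2, -0.4, -2.2]
width: 0.048
gripper_force: 24.8
```

>>> move_arm(rows=[{"translation": [0,0,-1],"rot": [0,0,0],"hand": 1},{"translation": [0,0,-2.5],"rot": [0,0,0],"hand": 1},{"translation": [0,0,-4.5],"rot": [0,0,0],"hand": 1},{"translation": [0,0,-6.2],"rot": [0,0,0],"hand": 1},{"translation": [0,-0.5,-7],"rot": [0,0,0],"hand": 1},{"translation": [-0.2,-1.8,-7],"rot": [0,0,0],"hand": 1},{"translation": [-0.6,-3.8,-7],"rot": [0,0,0],"hand": 1},{"translation": [-1,-6.2,-7],"rot": [0,0,0],"hand": 1}])

```text
t: 40.7
eef_pos: [0.589, -0.0822, 0.1841]
ee_rot: [-3.141, 0.001, -0.002]
force: [1.3, 0.6, -2.7]
width: 0.0481
gripper_force: 24.8
```

>>> move_arm(rows=[{"translation": [-0.5,-2.6,0],"rot": [0,0,0],"hand": 1},{"translation": [-1,-5.2,0],"rot": [0,0,0],"hand": 1},{"translation": [-1.5,-7.8,0],"rot": [0,0,0],"hand": 1},{"translation": [-2,-10.4,0],"rot": [0,0,0],"hand": 1},{"translation": [-2.5,-13,0],"rot": [0,0,0],"hand": 1},{"translation": [-2.9,-15.6,0],"rot": [0,0,0],"hand": 1},{"translation": [-3.3,-18,0],"rot": [0,0,0],"hand": 1},{"translation": [-3.7,-20.3,0],"rot": [0,0,0],"hand": 1}])

```text
t: 41.37
eef_pos: [0.5515, 0.122, 0.184]
ee_rot: [3.141, 0.001, 0.0]
force: [-0.2, -0.1, -1.9]
width: 0.0483
gripper_force: 24.8
```

>>> move_arm(rows=[{"translation": [-0.3,-2,0],"rot": [0,0,0],"hand": 1},{"translation": [-0.5,-3.4,0],"rot": [0,0,0],"hand": 1},{"translation": [-0.7,-4.1,0],"rot": [0,0,0],"hand": 1},{"translation": [-0.7,-4.2,0],"rot": [0,0,0],"hand": 1},{"translation": [-0.7,-4.2,1],"rot": [0,0,0],"hand": 1},{"translation": [-0.7,-4.2,2.5],"rot": [0,0,0],"hand": 1},{"translation": [-0.7,-4.2,4],"rot": [0,0,0],"hand": 1},{"translation": [-0.7,-4.2,5],"rot": [0,0,0],"hand": 1}])

```text
t: 42.03
eef_pos: [0.5451, 0.1606, 0.1327]
ee_rot: [3.141, 0.002, -0.002]
force: [0.1, -0.6, -2.5]
width: 0.0478
gripper_force: 24.8
```

>>> move_arm(rows=[{"translation": [0,0,1],"rot": [0,0,0],"hand": 1},{"translation": [0,0,2],"rot": [0,0,0],"hand": 1},{"translation": [0,0,2.9],"rot": [0,0,0],"hand": 1},{"translation": [0,0,3.4],"rot": [0,0,0],"hand": 1},{"translation": [0,0,3.7],"rot": [0,0,0],"hand": 1},{"translation": [0,0,3.8],"rot": [0,0,0],"hand": 1},{"translation": [0,0,3.8],"rot": [0,0,0],"hand": 1},{"translation": [0,0,3.8],"rot": [0,0,0],"hand": 1}])

```text
t: 42.7
eef_pos: [0.5462, 0.1623, 0.0973]
ee_rot: [-3.141, -0.001, 0.0]
force: [0.2, -0.1, -1.6]
width: 0.0481
gripper_force: 24.8
```

>>> move_arm(rows=[{"translation": [0,0,0.1],"rot": [0,0,0],"hand": 1},{"translation": [0,0,0.15],"rot": [0,0,0],"hand": 1},{"translation": [0,0,0.15],"rot": [0,0,0],"hand": 1}])

```text
t: 42.95
eef_pos: [0.5463, 0.1624, 0.0959]
ee_rot: [-3.141, -0.001, 0.0]
force: [0.4, 0.5, 1.0]
width: 0.0479
gripper_force: 24.8
```

>>> move_arm(rows=[{"translation": [0,0,0],"rot": [0,0,0],"hand": 0.3},{"translation": [0,0,0],"rot": [0,0,0],"hand": 0},{"translation": [0,0,0],"rot": [0,0,0],"hand": 0},{"translation": [0,0,0],"rot": [0,0,0],"hand": 0},{"translation": [0,0,0],"rot": [0,0,0],"hand": 0},{"translation": [0,0,-1],"rot": [0,0,0],"hand": 0},{"translation": [0,0,-3],"rot": [0,0,0],"hand": 0},{"translation": [0,0,-6],"rot": [0,0,0],"hand": 0}])

```text
t: 43.62
eef_pos: [0.5445, 0.1613, 0.1544]
ee_rot: [3.139, 0.004, -0.0]
force: [-0.5, 0.1, -0.1]
width: 0.0872
gripper_force: 0.0
```

>>> move_arm(rows=[{"translation": [0,0,-4],"rot": [0,0,0],"hand": 0},{"translation": [0,1,-6],"rot": [0,0,0],"hand": 0},{"translation": [0.4,4,-6],"rot": [0,0,0],"hand": 0},{"translation": [0.8,8,-6],"rot": [0,0,0],"hand": 0},{"translation": [1.2,12,-6],"rot": [0,0,0],"hand": 0},{"translation": [1.6,16,-6],"rot": [0,0,0],"hand": 0},{"translation": [2.0,20,-6],"rot": [0,0,0],"hand": 0},{"translation": [2.4,24,-6],"rot": [0,0,0],"hand": 0}])

```text
t: 44.28
eef_pos: [0.5698, -0.0797, 0.2165]
ee_rot: [-3.142, -0.001, 0.001]
force: [1.5, 0.7, 0.1]
width: 0.0875
gripper_force: 0.0
```

>>> move_arm(rows=[{"translation": [0.5,4,0],"rot": [0,0,0],"hand": 0},{"translation": [1,8,0],"rot": [0,0,0],"hand": 0},{"translation": [1.5,12,0],"rot": [0,0,0],"hand": 0},{"translation": [2,15.5,0],"rot": [0,0,0],"hand": 0},{"translation": [2.5,18.5,0],"rot": [0,0,0],"hand": 0},{"translation": [2.9,20.7,0],"rot": [0,0,0],"hand": 0},{"translation": [3,21.7,0],"rot": [0,0,0],"hand": 0},{"translation": [3,21.7,0],"rot": [0,0,0],"hand": 0}])

```text
t: 44.95
eef_pos: [0.5997, -0.297, 0.2154]
ee_rot: [3.141, 0.001, -0.003]
force: [-0.5, 0.0, -0.1]
width: 0.0873
gripper_force: 0.0
```

```bash
python3 look.py e oil tin mill jar
```

```text
s oil 0.83 [ 0.6001 -0.2898  0.0161]
s tin 0.77 [0.5458 0.159  0.0044]
s jar 0.73 [0.6224 0.0008 0.0086]
t oil 0.54 [ 0.5998 -0.2922  0.0135]
t tin 0.94 [0.5473 0.1638 0.0065]
t mill 0.81 [0.4895 0.2265 0.0038]
t jar 0.55 [ 0.6219 -0.0042  0.0063]
45.45 [ 0.6001 -0.2942  0.2157] [ 3.1415 -0.0004  0.001 ] 0.08771341522590044
```

View pics/e.png

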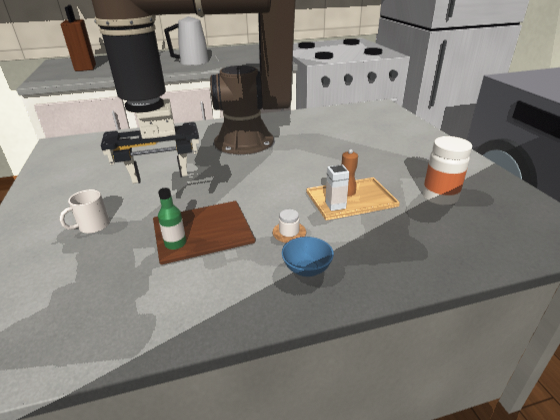

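The tin (337,190) and mill (349,172) are back in the tray, upright. The jar is on the mat (289,222) and only the oil (172,222) is still on the board.

>>> move_arm(rows=[{"translation": [0,0,2],"rot": [0,0,0],"hand": 0},{"translation": [0,0,4],"rot": [0,0,0],"hand": 0},{"translation": [0,0,6],"rot": [0,0,0],"hand": 0},{"translation": [0,0,7.3],"rot": [0,0,0],"hand": 0},{"translation": [0,0,7.6],"rot": [0,0,0],"hand": 0},{"translation": [0,0,7.6],"rot": [0,0,0],"hand": 0},{"translation": [0,0,7.6],"rot": [0,0,0],"hand": 0.5},{"translation": [0,0,7.6],"rot": [0,0,0],"hand": 1}])

```text
t: 46.12
eef_pos: [0.6007, -0.2951, 0.1407]
ee_rot: [3.141, -0.002, 0.0]
force: [-0.1, -0.0, 0.6]
width: 0.079
gripper_force: 0.0
```

>>> move_arm(rows=[{"translation": [0,0,0],"rot": [0,0,0],"hand": 1},{"translation": [0,0,0],"rot": [0,0,0],"hand": 1},{"translation": [0,0,0],"rot": [0,0,0],"hand": 1},{"translation": [0,0,0],"rot": [0,0,0],"hand": 1},{"translation": [0,0,0],"rot": [0,0,0],"hand": 1},{"translation": [0,0,0],"rot": [0,0,0],"hand": 1},{"translation": [0,0,0],"rot": [0,0,0],"hand": 1},{"translation": [0,0,0],"rot": [0,0,0],"hand": 1}])

```text
t: 46.78
eef_pos: [0.5999, -0.2949, 0.1393]
ee_rot: [-3.142, 0.0, 0.0]
force: [0.6, -0.4, -2.3]
width: 0.0268
gripper_force: 21.4
```

>>> move_arm(rows=[{"translation": [0,0,0],"rot": [0,0,0],"hand": 1},{"translation": [0,0,0],"rot": [0,0,0],"hand": 1},{"translation": [0,0,-0.5],"rot": [0,0,0],"hand": 1},{"translation": [0,0,-1],"rot": [0,0,0],"hand": 1},{"translation": [0,0,-1],"rot": [0,0,0],"hand": 1}])

```text
t: 47.2
eef_pos: [0.6003, -0.295, 0.1504]
ee_rot: [3.141, -0.001, 0.0]
force: [0.3, 0.2, -4.2]
width: 0.0268
gripper_force: 22.1
```

>>> move_arm(rows=[{"translation": [0,0,-1],"rot": [0,0,0],"hand": 1},{"translation": [0,0,-3],"rot": [0,0,0],"hand": 1},{"translation": [0,0,-5.5],"rot": [0,0,0],"hand": 1},{"translation": [0,0,-8],"rot": [0,0,0],"hand": 1},{"translation": [0,0,-10.5],"rot": [0,0,0],"hand": 1},{"translation": [0,0,-12.2],"rot": [0,0,0],"hand": 1},{"translation": [0,0,-12.8],"rot": [0,0,0],"hand": 1},{"translation": [0,0,-13],"rot": [0,0,0],"hand": 1}])

```text
t: 47.87
eef_pos: [0.6003, -0.2949, 0.2812]
ee_rot: [3.141, -0.003, -0.0]
force: [-0.2, -0.3, -3.7]
width: 0.0268
gripper_force: 22.1
```

>>> move_arm(rows=[{"translation": [0,-0.7,0],"rot": [0,0,0],"hand": 1},{"translation": [-0.2,-2.2,0],"rot": [0,0,0],"hand": 1},{"translation": [-0.4,-4.4,0],"rot": [0,0,0],"hand": 1},{"translation": [-0.6,-6.9,0],"rot": [0,0,0],"hand": 1},{"translation": [-0.8,-9.4,0],"rot": [0,0,0],"hand": 1},{"translation": [-1.0,-11.9,0],"rot": [0,0,0],"hand": 1},{"translation": [-1.2,-14.4,0],"rot": [0,0,0],"hand": 1},{"translation": [-1.5,-17,0],"rot": [0,0,0],"hand": 1}])

```text
t: 48.53
eef_pos: [0.5837, -0.1227, 0.2776]
ee_rot: [-3.141, 0.003, 0.0]
force: [0.6, -0.2, -3.5]
width: 0.0267
gripper_force: 22.4
```

>>> move_arm(rows=[{"translation": [-0.2,-2.6,0],"rot": [0,0,0],"hand": 1},{"translation": [-0.4,-5.2,0],"rot": [0,0,0],"hand": 1},{"translation": [-0.6,-7.8,0],"rot": [0,0,0],"hand": 1},{"translation": [-0.8,-10.4,0],"rot": [0,0,0],"hand": 1},{"translation": [-1,-13,0],"rot": [0,0,0],"hand": 1},{"translation": [-1.2,-15.6,0],"rot": [0,0,0],"hand": 1},{"translation": [-1.5,-18.2,0],"rot": [0,0,0],"hand": 1},{"translation": [-1.8,-20.8,0],"rot": [0,0,0],"hand": 1}])

```text
t: 49.2
eef_pos: [0.5652, 0.085, 0.2778]
ee_rot: [3.141, 0.003, 0.0]
force: [0.5, 0.5, -3.5]
width: 0.027
gripper_force: 22.4
```

>>> move_arm(rows=[{"translation": [-0.3,-2.6,0],"rot": [0,0,0],"hand": 1},{"translation": [-0.6,-5.2,0],"rot": [0,0,0],"hand": 1},{"translation": [-0.9,-7.8,0],"rot": [0,0,0],"hand": 1},{"translation": [-1.2,-10.4,0],"rot": [0,0,0],"hand": 1},{"translation": [-1.5,-13,0],"rot": [0,0,0],"hand": 1},{"translation": [-1.7,-15.6,0],"rot": [0,0,0],"hand": 1},{"translation": [-1.9,-18.2,0],"rot": [0,0,0],"hand": 1},{"translation": [-2,-20.2,0],"rot": [0,0,0],"hand": 1}])

```text
t: 49.87
eef_pos: [0.545, 0.2873, 0.2776]
ee_rot: [3.14, 0.002, 0.001]
force: [0.6, 0.3, -3.5]
width: 0.0276
gripper_force: 22.4
```

>>> move_arm(rows=[{"translation": [0,-0.5,0],"rot": [0,0,0],"hand": 1},{"translation": [0,-0.5,0],"rot": [0,0,0],"hand": 1},{"translation": [0,-0.5,0],"rot": [0,0,0],"hand": 1},{"translation": [0,-0.5,1],"rot": [0,0,0],"hand": 1},{"translation": [0,-0.5,2.5],"rot": [0,0,0],"hand": 1},{"translation": [0,-0.5,4.5],"rot": [0,0,0],"hand": 1},{"translation": [0,-0.5,6.5],"rot": [0,0,0],"hand": 1},{"translation": [0,-0.5,8],"rot": [0,0,0],"hand": 1}])

```text
t: 50.53
eef_pos: [0.5461, 0.2883, 0.197]
ee_rot: [3.141, 0.002, -0.002]
force: [0.0, -0.5, -4.2]
width: 0.0269
gripper_force: 22.9
```

>>> move_arm(rows=[{"translation": [0,0,2],"rot": [0,0,0],"hand": 1},{"translation": [0,0,4],"rot": [0,0,0],"hand": 1},{"translation": [0,0,5.5],"rot": [0,0,0],"hand": 1},{"translation": [0,0,6.4],"rot": [0,0,0],"hand": 1},{"translation": [0,0,6.7],"rot": [0,0,0],"hand": 1},{"translation": [0,0,6.8],"rot": [0,0,0],"hand": 1},{"translation": [0,0,6.8],"rot": [0,0,0],"hand": 1},{"translation": [0,0,6.8],"rot": [0,0,0],"hand": 1}])

```text
t: 51.2
eef_pos: [0.5475, 0.2904, 0.1323]
ee_rot: [-3.14, -0.001, -0.0]
force: [-0.8, 0.7, -4.0]
width: 0.0268
gripper_force: 22.9
```

>>> move_arm(rows=[{"translation": [0,0,0.08],"rot": [0,0,0],"hand": 1},{"translation": [0,0,0.12],"rot": [0,0,0],"hand": 1},{"translation": [0,0,0.12],"rot": [0,0,0],"hand": 1}])

```text
t: 51.45
eef_pos: [0.547, 0.2903, 0.1305]
ee_rot: [-3.141, -0.0, 0.0]
force: [0.6, 0.2, -3.8]
width: 0.0271
gripper_force: 22.9
```

>>> move_arm(rows=[{"translation": [0,0,0.06],"rot": [0,0,0],"hand": 1},{"translation": [0,0,0.1],"rot": [0,0,0],"hand": 1},{"translation": [0,0,0.1],"rot": [0,0,0],"hand": 1}])

```text
t: 51.7
eef_pos: [0.5473, 0.2904, 0.1304]
ee_rot: [-3.141, -0.001, 0.001]
force: [-2.9, -1.3, 4.9]
width: 0.0268
gripper_force: 23.3
```

>>> move_arm(rows=[{"translation": [0,0,0],"rot": [0,0,0],"hand": 0.5},{"translation": [0,0,0],"rot": [0,0,0],"hand": 0.2},{"translation": [0,0,0],"rot": [0,0,0],"hand": 0},{"translation": [0,0,0],"rot": [0,0,0],"hand": 0},{"translation": [0,0,0],"rot": [0,0,0],"hand": 0},{"translation": [0,0,-1],"rot": [0,0,0],"hand": 0},{"translation": [0,0,-3],"rot": [0,0,0],"hand": 0},{"translation": [0,0,-6],"rot": [0,0,0],"hand": 0}])

```text
t: 52.37
eef_pos: [0.5457, 0.2891, 0.1878]
ee_rot: [3.138, 0.004, -0.0]
force: [-0.2, 0.8, -0.5]
width: 0.0748
gripper_force: 0.0
```

>>> move_arm(rows=[{"translation": [0,0,-3],"rot": [0,0,0],"hand": 0},{"translation": [0,0,-6],"rot": [0,0,0],"hand": 0},{"translation": [-2,2,-7],"rot": [0,0,0],"hand": 0},{"translation": [-4,5,-7],"rot": [0,0,0],"hand": 0},{"translation": [-6,8,-7],"rot": [0,0,0],"hand": 0},{"translation": [-8,11,-7],"rot": [0,0,0],"hand": 0},{"translation": [-9,14,-7],"rot": [0,0,0],"hand": 0},{"translation": [-10,17,-7],"rot": [0,0,0],"hand": 0}])

```text
t: 53.03
eef_pos: [0.4459, 0.1188, 0.2602]
ee_rot: [-3.141, -0.001, 0.001]
force: [0.3, 0.3, 0.7]
width: 0.0878
gripper_force: 0.0
```

>>> move_arm(rows=[{"translation": [0,3,0],"rot": [0,0,0],"hand": 0},{"translation": [0,6,0],"rot": [0,0,0],"hand": 0},{"translation": [0,9,0],"rot": [0,0,0],"hand": 0},{"translation": [0,12,0],"rot": [0,0,0],"hand": 0},{"translation": [0,13,0],"rot": [0,0,0],"hand": 0},{"translation": [0,13,0],"rot": [0,0,0],"hand": 0},{"translation": [0,13,0],"rot": [0,0,0],"hand": 0}])

```text
t: 53.62
eef_pos: [0.4471, -0.0102, 0.2598]
ee_rot: [-3.141, -0.001, -0.002]
force: [0.3, 1.0, -0.2]
width: 0.0874
gripper_force: 0.0
```

```bash
python3 look.py f oil tin mill jar coaster
python3 - <<'E'
from h import *
_,d=arm.grab_frame("top"); T=cloud("top",d).reshape(-1,3)
for n,c,z in (("oil",(.547,.293),(.155,.17)),("mill",(.485,.227),(.125,.14)),("tin",(.546,.161),(.12,.135))):
    q=T[(np.hypot(T[:,0]-c[0],T[:,1]-c[1])<.04)&(T[:,2]>z[0])&(T[:,2]<z[1])]; print(n,len(q),q.mean(0) if len(q) else 0)
E
```

```text
s oil 0.83 [0.5473 0.2953 0.003 ]
s tin 0.97 [0.5433 0.159  0.0058]
s mill 0.97 [0.4834 0.2241 0.0069]
s coaster 0.61 [ 0.6235 -0.0048  0.0015]
t mill 0.64 [0.4907 0.2288 0.0064]
t jar 0.7 [ 0.6206 -0.0031  0.0027]
t coaster 0.95 [ 0.6277 -0.0018 -0.0009]
54.2167 [ 0.4469 -0.0097  0.2591] [3.1416 0.0001 0.0003] 0.08762962683211672
oil 90 [0.54576003 0.29024116 0.15953785]
mill 239 [0.48480414 0.22484656 0.13307429]
tin 356 [0.54645462 0.16273966 0.12496007]
```

View pics/f.png

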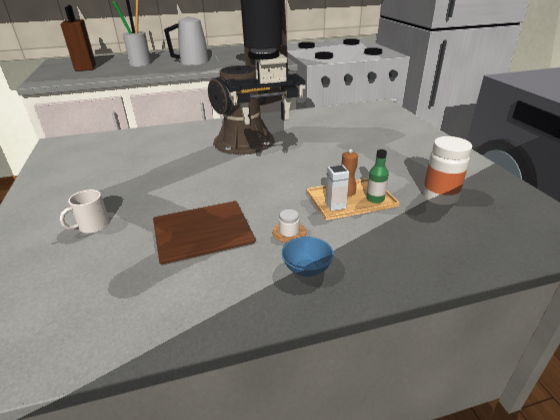

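View pics/ft.png

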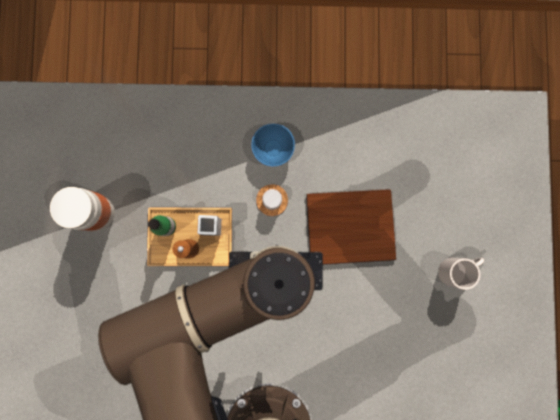

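The tall things are within about 1 mm of where they started: oil (162,226), tin (207,225), mill (184,248) in the top view. The jar is centred on the mat (272,200), the bystanders have not moved, and the gripper is clear. I'm handing the job in.

```bash
python3 -c "
from station import arm
print(arm.job_done())"
```

```text
the job is handed in; nothing more can be done
None
```

The job is handed in at about 54 s: the salt jar stands centred on the cork mat, and the oil, tin and mill are upright back in the tray within about 1 mm of their starting spots; the bowl, mug and tub were not touched.

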